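# Pack the fence fixing kit into its pocketed tray

### The job

Pack the fence fixing kit: set the slotted bar, the star knob, the fence stop and the wing bolt into the wooden tray, each lying flat in the pocket cut to its shape. The solid bar, the round knob, the hexagon bolt and the wax tin do not belong to the kit: leave them where they are.

Things in the scene. Friction and masses are not known exactly. Their poses are not given: they have to be found in the camera images.
- kit_tray: Flat dark wooden tray with pale pocket floors, 190 (its x) x 150 (y) x 14 mm, fixed, at any yaw. Origin: centre of its underside, z up. Four pockets, open at the top, 6 mm deep: floors at z = 8, top face z = 14 mm. Where each pocket lies (mm, tray frame) is told with its part. About 8 mm of play all round; any turn in which the part lies flat is right. The parts stand out above the top face.
- slotted_bar: Aluminium bar 80 (its x) x 26 (y) x 20 mm with an upright slot 48 x 10 mm right through it, along x. Lies flat. Origin: centre of the underside. Grip across the 26 mm. About 0.09 kg. Its pocket: long and narrow, 98 along the tray's x by 42 along y, centre at tray (-39, 35).
- star_knob: Black five-lobed knob, 46 mm across the lobes, 16 mm high, standing on its head; on it a steel collar (18 mm diameter, z 16 to 20) and an upright steel stud (10 mm diameter, z 20 to 44). Origin: centre of the underside. Grip the stud. About 0.06 kg. Its pocket: round, 62 mm diameter, centre at tray (56, 35); stud up.
- fence_stop: Aluminium stop like an upside-down T: square foot 38 x 38 x 8 mm and over its middle an upright plate 38 (its x) x 10 (y) mm, z 8 to 35. Origin: centre of the underside. Grip the plate across its 10 mm. About 0.08 kg. Its pocket: square, 54 x 54, sides along the tray's axes, centre at tray (-50, -35); plate up.
- wing_bolt: Light grey wing bolt lying flat: wings at one end, shank along its +y. To the fingers it is a box 38 (its x) x 52 (y) x 14 mm, centred at x = 0, y = +7 mm. Origin: on the underside, between the wings. Grip across the 38 mm. About 0.02 kg. Its pocket: oblong, 74 along the tray's x by 56 along y, centre at tray (42, -35); flat, either way round.
- solid_bar: Aluminium bar of the same 80 x 26 x 20 mm as the slotted one but with no slot. Origin: centre of the underside, x along it. Not part of the kit: stays where it is.
- round_knob: Black knob with a plain round head (44 mm diameter, 16 mm high, no lobes), standing on its head with the same upright steel stud, 44 mm high in all. Origin: centre of the underside. Not part of the kit: stays where it is.
- hex_bolt: Steel hexagon bolt without wings, lying along its y, 58 mm long, with a nut on its end; head and nut 22 mm across the corners, 19 mm high. Origin: on the underside, near its middle. Not part of the kit: stays where it is.
- wax_tin: Round blue wax tin with a yellow band, 57 mm diameter, 34 mm high. Origin: centre of the underside. A bystander: stays where it is.
Things that resemble listed ones, but are neither listed nor needed, are in the scene too. Leave any orange or purple look-alike of the star_knob alone.

How it is judged:
At the end, for the whole second after the job is handed in: Slotted bar, star knob, fence stop and wing bolt each lie flat on the floor of their own pocket (underside within 2.5 mm of it, tilt under 0.12 rad), at rest and released; solid bar, round knob, hexagon bolt and wax tin are within 20 mm of where they began (x of slotted_bar in the frame of kit_tray between -0.054 and -0.024 m and y of slotted_bar in the frame of kit_tray between 0.023 and 0.047 m and z of slotted_bar in the frame of kit_tray between 0.004 and 0.0105 m and angle between each of slotted_bar, star_knob, fence_stop, wing_bolt's own z axis and vertical below 0.12 rad and linear speed of each of slotted_bar, star_knob, fence_stop, wing_bolt below 0.02 m/s and x of star_knob in the frame of kit_tray between 0.042 and 0.07 m and y of star_knob in the frame of kit_tray between 0.021 and 0.049 m and z of star_knob in the frame of kit_tray between 0.004 and 0.0105 m and x of fence_stop in the frame of kit_tray between -0.063 and -0.037 m and y of fence_stop in the frame of kit_tray between -0.048 and -0.022 m and z of fence_stop in the frame of kit_tray between 0.004 and 0.0105 m and x of wing_bolt in the frame of kit_tray between 0.017 and 0.067 m and y of wing_bolt in the frame of kit_tray between -0.053 and -0.017 m and z of wing_bolt in the frame of kit_tray between 0.004 and 0.0105 m and distance of each of solid_bar, round_knob, hex_bolt, wax_tin from where it was at the start of the episode below 0.02 m); the robot touches nothing.
It fails at once if the solid bar, which is no part of the kit, is displaced by more than 20 mm (distance of solid_bar from where it was at the start of the episode above 0.02 m).
It fails at once if the round knob, which is no part of the kit, is displaced by more than 20 mm (distance of round_knob from where it was at the start of the episode above 0.02 m).
It fails at once if the hex bolt, which is no part of the kit, is displaced by more than 20 mm (distance of hex_bolt from where it was at the start of the episode above 0.02 m).
It fails at once if the wax tin, which is no part of the kit, is displaced by more than 20 mm (distance of wax_tin from where it was at the start of the episode above 0.02 m).
It also fails if it takes over 90 s, if anything falls off the work surface, if the arm or the gripper's body presses on something with over 40 N, if the wrist force passes 120 N, or if a joint passes its speed limit or range.

### The arm

A 6-joint arm with a two-finger parallel gripper is mounted at the origin on a cart in front of the work surface, level with it; the furniture and walls round the work are solid. World frame = base frame: x ahead of the robot, y to its left, z up, the work surface at z = 0. Lengths are in m, angles in rad, forces in N, time in s.
With the tool pointing down it reaches from about 0.375 to 0.75 m from the base axis. Payload 9 kg.
Tool frame: the origin (TCP) lies between the finger pads; the fingertips stand 19 mm ahead of it and the grasp point (between the pads) is the TCP; z points along the fingers, y is the line along which they close (so a half turn about z gives the same grasp; the last joint's range is limited). The gripper opens to 85 mm and grips with 20 to 120 N. Pads are 22 mm wide; open, the fingers measure 114 mm over their backs; the gripper's body (76 mm by 85 mm) begins 54 mm behind the grasp point. The pads swing forward as they close: fully open they stand 13 mm farther back than shut.
Start: joints at [-1.373, 0.104, 0.097, 1.564, 0, 1.353], TCP at [0.242, -0.549, 0.224] pointing down, gripper open.
Joint ranges: [-2.99, 2.99], [-0.84, 1.86], [-1.1, 1.16], [-1.84, 2.11], [-1.51, 1.56], [-3.14, 3.14]. Speed limits (rad/s): [2.22, 2.22, 2.57, 3.14, 3.14, 3.14].

### API

Orientations are given as a rotation vector (axis times angle).
In Python, from bench import get_obs, viewer, arm gives the robot as it stands. The module is installed in compiled form; this text tells all that it offers.
- The arm moves only by the tool step_arm, never from a script. Its argument "plan" is one flat list of numbers, 7 for each row, row after row: the finger opening in cm, from 0 to 8.54, then the shift along the tool's x, y, z in shares of 80 cm (1.0 is 80 cm), then the turn, a rotation vector about the tool's x, y, z in fractions of the full range, 1 being 90 degrees. In form: [grip, dx, dy, dz, wx, wy, wz, grip, dx, dy, dz, wx, wy, wz, ...]. A call has 1 to 8 rows; each row is the pose to reach, as a shift and turn from the pose commanded when the call began, along the tool's axes at that moment; what a row does not reach only later rows make up. A row lasts 1/8 s, in which the tool goes at most 62.5 mm and 10.7 degrees, less where a joint would pass 70% of its speed; a pose out of reach is approached as far as the arm can. No shift or turn number may pass 1 either way. A call with a gripper value outside its range is refused whole. The fingers move at their own pace and stop on an object; "force" is the grip in N (left out, the last holds). Time passes only in rows, so rows that repeat a pose let the fingers close. It gives the time, the measured TCP pose, the force, the opening and the grip force at its end, in the units of the state.
- get_obs(): the state, without advancing time (a new reading comes with each control period).
- viewer.snapshot(name): name is "scene" or "top" or "wrist"; returns (picture, depth): 400x640x3 uint8, blue, green, red; 400x640 float32, m along the optical axis (not along the pixel's ray), 0 where there is no reading.
- viewer.calibration(name): a dict with "mtx" (3x3 intrinsics, pixels), "rvec" (rotation vector, rad) and "tvec" (3), from world to camera coordinates, as OpenCV has them. Camera axes: x right, y down, z forward; pixel columns grow to the right and rows downward; lengths in m; the calibration is good to about 2 mm. A picture is of the moment at which its call begins: read the wrist's pose just before it. calibration takes no time and is no camera call; for the wrist camera it gives the pose at the moment of the call.
- arm.job_done(): hands the job in; it is judged then, once.
The state is a dict: "time": time; "joint_positions": joint angles; "dq": joint speeds; "effort": joint torques, N m; "tool_pos": TCP position; "orientation": TCP orientation; "wrist_force": force on the tool from outside, world axes, zero at the start; "ft_torque": the same for the moment, N m; "grip_width": finger opening in m; "grasp_force": force on a finger pad.
Only numpy, scipy, OpenCV 4.12 (cv2) and the standard library are available. Lean on these libraries where they do the work, as an engineer would, in place of code of your own. Each camera call takes 0.05 s, during which the arm holds its last target. There are 200 camera calls.

## Working session

There is one attempt and no reset: what is moved stays moved. The work goes in short steps, Python scripts to look and compute and a tool call to move; the robot and the scene stay as the last step left them, time stands still between calls to the robot, and variables do not carry over. Pictures are saved under pics/ and viewed, at most 14 in all, crops included, and the job is handed in when it is done.

Besides the shell and the picture viewer there is one more tool, called after "Call:" as name(argument=value, ...), one argument or row to a line, values as JSON. step_arm: Moves the arm, as the interface text tells. Its arguments: {"type":"object","properties":{"plan":{"type":"array","items":{"type":"number"}},"force":{"type":"number"}},"required":["plan"]}

```bash
mkdir -p pics; python3 - <<'E'
from bench import get_obs, viewer
import cv2, numpy as np
for n in ("top","scene"):
    p,d=viewer.snapshot(n); cv2.imwrite(f"pics/{n}0.png",p); np.savez(f"{n}0.npz",p=p,d=d)
    c=viewer.calibration(n); print(n,c)
o=get_obs();print(o["time"],o["tool_pos"],o["orientation"])
E
```

```text
top {'mtx': array([[433.98996483,   0.        , 319.42658939],
       [  0.        , 433.98996483, 208.76932774],
       [  0.        ,   0.        ,   1.        ]]), 'rvec': array([ 2.13128374, -2.17923285,  0.12733452]), 'tvec': array([-0.02929032,  0.46997028,  1.20862382])}
scene {'mtx': array([[415.37503638,   0.        , 315.4467064 ],
       [  0.        , 415.37503638, 194.65611728],
       [  0.        ,   0.        ,   1.        ]]), 'rvec': array([ 0.90100486, -2.47198571,  1.08402634]), 'tvec': array([0.32768868, 0.24497417, 1.10940122])}
0.1 [ 0.24232215 -0.54853212  0.22309415] [-3.07271884e+00 -6.48240303e-01 -4.63617303e-05]
```

View pics/top0.png

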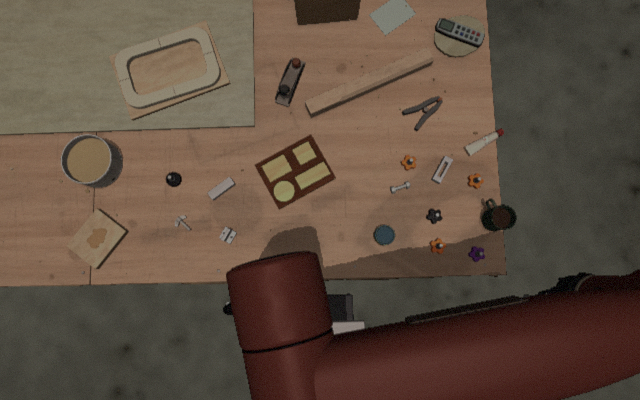

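View pics/scene0.png

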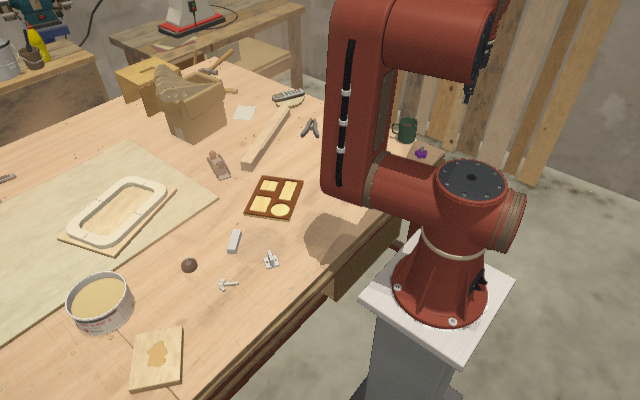

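The top view shows these candidates:
- **Bars:** (443,169) looks slotted and (221,188) looks solid.
- **Knobs:** (434,216) is black and lobed. (174,180) is round. The orange ones are at (409,162), (475,181) and (438,246), the purple one at (477,254).
- **Bolts:** (183,223) looks winged and (400,187) looks like the hex bolt.
- **Fence stop:** (228,235).

I'll confirm them in an enlarged crop.

```bash
cat > h.py <<'E'
import numpy as np, cv2
from bench import get_obs, viewer
def pose(c): return cv2.Rodrigues(c["rvec"])[0], np.array(c["tvec"]).ravel()
def px2w(c,u,v,z):
    "pixel -> world on plane z"
    R,t=pose(c); r=R.T@np.linalg.inv(c["mtx"])@np.array([u,v,1.]); o=-R.T@t
    return o+r*(z-o[2])/r[2]
def cloud(c,d):
    R,t=pose(c); v,u=np.mgrid[:d.shape[0],:d.shape[1]]
    K=c["mtx"]; P=np.stack([(u-K[0,2])/K[0,0]*d,(v-K[1,2])/K[1,1]*d,d],-1)
    return (P-t)@R
E
python3 - <<'E'
from h import *
p=np.load("top0.npz")["p"]
def cr(u,v,w,h,s): return cv2.resize(p[v:v+h,u:u+w],None,fx=s,fy=s,interpolation=cv2.INTER_CUBIC)
a=cr(380,145,120,125,3.2); b=cr(150,160,125,97,3.2); t=cr(245,130,100,85,3.2)
M=np.zeros((600,800,3),np.uint8)
M[:400,:384]=a; M[:310,395:795]=b; M[315:587,395:715]=t
cv2.imwrite("pics/c1.png",np.clip(M*1.8,0,255).astype(np.uint8))
c=viewer.calibration("top"); W=cloud(c,np.load("top0.npz")["d"])
for n,u,v in [("slot",443,169),("star",434,216),("stop",228,235),("wing",183,223),("solid",221,188),("round",174,180),("hex",400,187),("tin",385,235),("tray",294,172),("purple",477,254),("orange",409,162),("bare",350,200),("stick",350,90)]:
    print(n,px2w(c,u,v,0.0).round(3),W[v,u].round(3))
E
```

```text
slot [ 0.583 -0.406  0.   ] [ 0.583 -0.407 -0.001]
star [ 0.444 -0.372  0.   ] [ 0.317 -0.044  1.257]
stop [0.402 0.227 0.   ] [0.401 0.223 0.019]
wing [0.44  0.359 0.   ] [0.438 0.353 0.016]
solid [0.541 0.248 0.   ] [0.537 0.244 0.02 ]
round [0.568 0.387 0.   ] [0.564 0.38  0.022]
hex [ 0.532 -0.277  0.   ] [ 0.529 -0.274  0.016]
tin [ 0.392 -0.228  0.   ] [ 0.39  -0.223  0.03 ]
tray [0.584 0.033 0.   ] [0.581 0.032 0.013]
purple [ 0.332 -0.49   0.   ] [ 0.331 -0.482  0.02 ]
orange [ 0.606 -0.307  0.   ] [ 0.6   -0.302  0.026]
bare [ 0.497 -0.13   0.   ] [ 0.497 -0.13  -0.002]
stick [ 0.832 -0.14   0.   ] [ 0.816 -0.137  0.038]
```

View pics/c1.png

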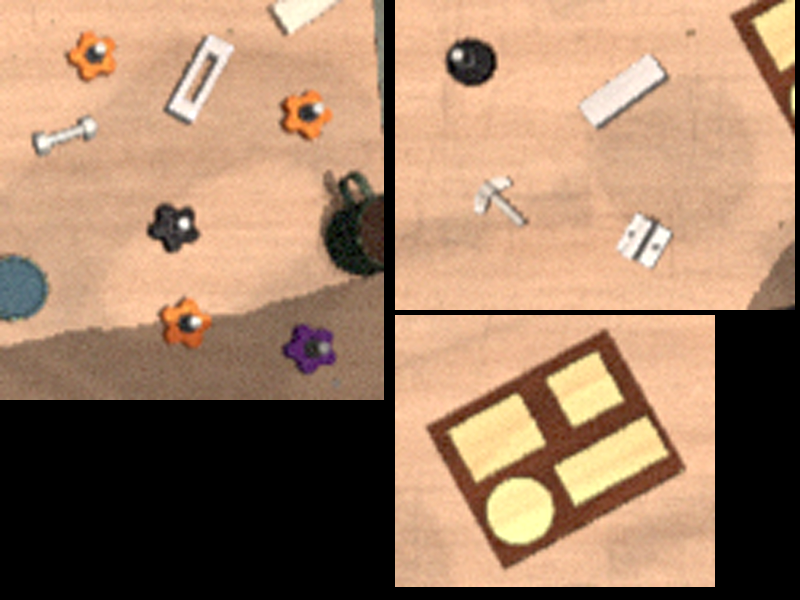

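Confirmed: slotted bar (443,169), black star knob (434,216), fence stop (228,235), wing bolt (183,223). The solid bar, round knob, hex bolt and the orange and purple knobs stay. Next I'll compute poses and moves.

```bash
cat >> h.py <<'E'
from scipy.spatial.transform import Rotation as Ro
def wrap(a,p=180): return (a+p/2)%p-p/2      # into [-p/2,p/2)
def go(x,y,z,gyaw):
    "shift (cm, tool axes) and tool-z turn (deg) to stand at x,y,z with closing line at world yaw gyaw (deg)"
    o=get_obs(); R=Ro.from_rotvec(o["orientation"]).as_matrix()
    s=R.T@(np.array([x,y,z])-o["tool_pos"])*100
    yw=np.degrees(np.arctan2(R[1,1],R[0,1])); dw=-wrap(gyaw-yw)
    e=Ro.from_matrix(R.T@np.diag([1,-1,-1.])).as_rotvec()
    print("t",round(o["time"],2),"tcp",o["tool_pos"].round(4),"yaw",yw.round(1),"q6",o["joint_positions"][5].round(2),"tilt",np.degrees(np.arccos(-R[2,2])).round(2),"grip",round(o["grip_width"],4))
    print("   shift cm",s.round(2),"wz",round(dw,1),"(or",round(dw-np.sign(dw)*180,1),")")
E
cat > meas.py <<'E'
from h import *
c=viewer.calibration("top")
def w(U,V,z,U0,V0,u0,v0): return px2w(c,u0+(U-U0+.5)/3.2-.5,v0+(V-V0+.5)/3.2-.5,z)[:2]
A=lambda U,V,z: w(U,V,z,0,0,380,145)
B=lambda U,V,z: w(U,V,z,395,0,150,160)
T=lambda U,V,z: w(U,V,z,395,315,245,130)
ang=lambda d: np.degrees(np.arctan2(d[1],d[0]))
# tray
C=[T(*q,.014) for q in [(430,428),(605,331),(684,468),(506,567)]]  # corners
ctr=np.mean(C,0); ex=(C[0]-C[1]+C[3]-C[2]); ey=(C[2]-C[1]+C[3]-C[0])
yaw=np.degrees(np.arctan2(ex[1]+ -ey[0]*1,ex[0]+ey[1]))
print("tray",ctr.round(4),"yaw",ang(ex).round(1),(ang(ey)-90).round(1),"size",np.linalg.norm(ex)/2,np.linalg.norm(ey)/2)
th=np.radians(yaw); Rt=np.array([[np.cos(th),-np.sin(th)],[np.sin(th),np.cos(th)]])
for n,q in dict(bar=(-39,35),star=(56,35),stop=(-50,-35),wing=(42,-35)).items(): print(" pocket",n,(ctr+Rt@np.array(q)/1e3).round(4))
# check pockets
for n,q in dict(bar=(612,462),star=(519,511),stop=(585,389),wing=(497,438)).items(): print(" seen",n,T(*q,.008).round(4))
b=[A(*q,.02) for q in [(210,35),(233,47),(188,122),(166,112)]]
print("bar",np.mean(b,0).round(4),"yaw",ang(b[0]+b[1]-b[2]-b[3]).round(1),"len",np.linalg.norm(b[0]+b[1]-b[2]-b[3])/2)
print("star head",A(174,226,.012).round(4),"stud",A(184,223,.042).round(4))
f=[B(*q,.008) for q in [(640,213),(672,232),(654,268),(617,246)]]
print("stop",np.mean(f,0).round(4),"yaws",ang(f[1]-f[0]).round(1),ang(f[2]-f[3]).round(1),ang(f[3]-f[0]).round(1),ang(f[2]-f[1]).round(1),np.linalg.norm(f[1]-f[0]))
s0,s1=B(495,190,.007),B(524,221,.007); print("wing shank",s0.round(4),s1.round(4),"yaw",ang(s1-s0).round(1),"wings",ang(B(512,181,.007)-B(478,211,.007)).round(1))
E
python3 - <<'E'
exec(open("meas.py").read())
p=np.load("top0.npz")["p"]
def cr(u,v,w,h,s): return cv2.resize(p[v:v+h,u:u+w],None,fx=s,fy=s,interpolation=cv2.INTER_CUBIC)
M=np.hstack([cr(210,217,36,36,11),cr(165,205,36,36,11)])
cv2.imwrite("pics/c2.png",np.clip(M*1.7,0,255).astype(np.uint8))
E
```

```text
tray [0.5832 0.0289] yaw 118.3 -242.1 size 0.1843085606024671 0.14690392687103423
 pocket bar [ 0.5707 -0.0219]
 pocket star [0.5259 0.0618]
 pocket stop [0.6376 0.0013]
 pocket wing [0.5943 0.0825]
 seen bar [ 0.5701 -0.0214]
 seen star [0.5266 0.0642]
 seen stop [0.6391 0.0021]
 seen wing [0.5949 0.0836]
bar [ 0.5775 -0.3973] yaw -32.6 len 0.08207614203808015
star head [ 0.4449 -0.3693] stud [ 0.4443 -0.3704]
stop [0.4028 0.2254] yaws -121.6 -121.5 144.9 153.3 0.034001529508781804
wing shank [0.451  0.3626] [0.4223 0.3359] yaw -137.1 wings -48.8
```

View pics/c2.png

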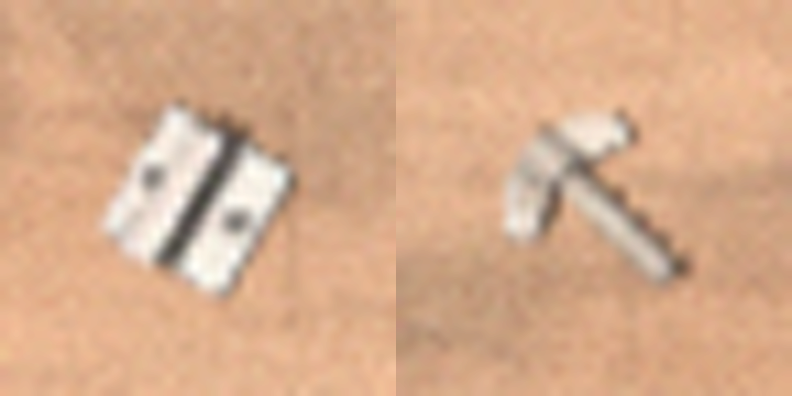

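The bar, stop plate and wing shank directions agree with the crop: stop plate (165,262)–(238,130), wing shank (565,165)–(675,270). I'm starting with the star knob.

```bash
python3 -c "
from h import *
go(.4446,-.370,.14,28.3)"
```

```text
t 0.1 tcp [ 0.2423 -0.5485  0.2231] yaw -66.2 q6 1.35 tilt 0.07 grip 0.0855
   shift cm [25.71 -8.15  8.33] wz 85.5 (or -94.5 )
```

The manual's scale: shifts go in shares of 80 cm and turns go in shares of 90 degrees. Converting my numbers, 25.7 cm is 0.3213, 22 cm is 0.275, -80 degrees is -0.8889.

Call:
step_arm(
  plan=[6, 0.0438, -0.0125, 0.0125, 0, 0, -0.1111, 6, 0.0875, -0.025, 0.025, 0, 0, -0.2222, 5, 0.1313, -0.0375, 0.0375, 0, 0, -0.3333, 4, 0.175, -0.05, 0.05, 0, 0, -0.4444, 4, 0.225, -0.0663, 0.0688, 0, 0, -0.5556, 4, 0.275, -0.085, 0.0875, 0, 0, -0.6667, 4, 0.3213, -0.1013, 0.1038, 0, 0, -0.7778, 4, 0.3213, -0.1013, 0.1038, 0, 0, -0.8889],
  force=40,
)

```text
time: 1.1
tool_pos: [0.4458, -0.3682, 0.139]
orientation: [-1.925, -2.479, -0.002]
wrist_force: [-0.9, -0.7, -0.2]
grip_width: 0.04
grasp_force: 0.0
```

```bash
python3 -c "
from h import *
go(.4446,-.370,.041,28.3)
p,d=viewer.snapshot('wrist'); cv2.imwrite('pics/w1.png',p)
c=viewer.calibration('wrist'); R,t=pose(c)
for z in (0.012,.044):
  P,_=cv2.projectPoints(np.array([[.4446,-.370,z]]),c['rvec'],c['tvec'],c['mtx'],None); print(P.ravel())
"
```

```text
t 1.1 tcp [ 0.4458 -0.3682  0.139 ] yaw 14.3 q6 0.4 tilt 0.16 grip 0.04
   shift cm [-0.18 -0.16  9.8 ] wz -14.0 (or 166.0 )
[322.0848087  190.48345817]
[322.04128626 200.00726476]
```

View pics/w1.png

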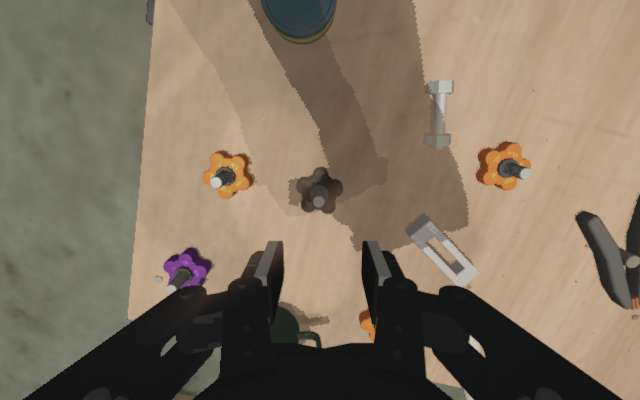

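The wrist view shows the black star knob's stud top at (319,202). I predicted (322,200), so the estimate is within about 1 mm. Descend, grip and lift.

Converted, 9.8 cm is 0.1225, 8 cm is 0.1.

Call:
step_arm(
  plan=[4, -0.0025, -0.0025, 0.0625, 0, 0, 0, 4, -0.0025, -0.0025, 0.1, 0, 0, 0, 4, -0.0025, -0.0025, 0.1225, 0, 0, 0, 0, -0.0025, -0.0025, 0.1225, 0, 0, 0, 0, -0.0025, -0.0025, 0.1225, 0, 0, 0, 0, -0.0025, -0.0025, 0.1225, 0, 0, 0, 0, -0.0025, -0.0025, 0.075, 0, 0, 0, 0, -0.0025, -0.0025, 0.0125, 0, 0, 0],
)

```text
time: 2.15
tool_pos: [0.4429, -0.373, 0.1317]
orientation: [-1.937, -2.472, -0.0]
wrist_force: [0.7, -1.4, 0.9]
grip_width: 0.0003
grasp_force: 0.0
```

```bash
python3 -c "
from h import *
go(.526,.063,.12,28.3)"
```

```text
t 2.15 tcp [ 0.4429 -0.373   0.1317] yaw 13.8 q6 0.4 tilt 0.06 grip 0.0003
   shift cm [40.35 18.48  1.2 ] wz -14.5 (or 165.5 )
```

```bash
python3 -c "
from h import *
go(.4446,-.370,.041,28.3)
p,d=viewer.snapshot('wrist'); cv2.imwrite('pics/w2.png',p)
c=viewer.calibration('wrist')
for z in (0.012,.044):
  P,_=cv2.projectPoints(np.array([[.4446,-.370,z]]),c['rvec'],c['tvec'],c['mtx'],None); print(P.ravel())
print(c)
go(.4446,-.370,.041,28.3)
"
```

```text
t 2.15 tcp [ 0.4429 -0.373   0.1317] yaw 13.8 q6 0.4 tilt 0.06 grip 0.0003
   shift cm [0.24 0.24 9.07] wz -14.5 (or 165.5 )
[323.33570775 182.69304936]
[323.60319918 191.71112511]
{'mtx': array([[303.72129884,   0.        , 322.27190506],
       [  0.        , 303.72129884, 200.13744631],
       [  0.        ,   0.        ,   1.        ]]), 'rvec': array([-2.82759786, -0.34150949, -0.05611165]), 'tvec': array([-0.34251467, -0.46473972,  0.15998935])}
t 2.2 tcp [ 0.4451 -0.3757  0.1401] yaw 13.8 q6 0.4 tilt 0.52 grip -0.0001
   shift cm [0.65 0.05 9.91] wz -14.5 (or 165.5 )
```

View pics/w2.png

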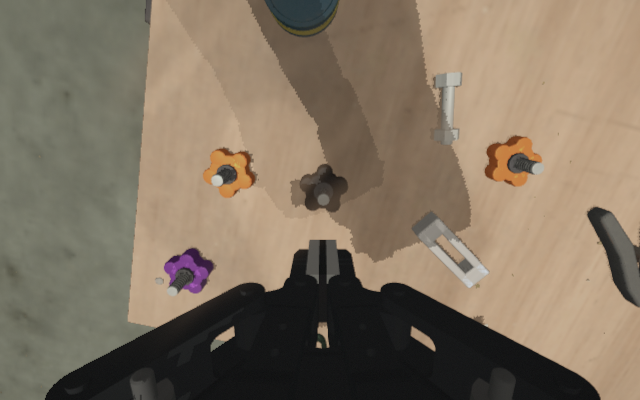

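The knob is untouched with its stud at (323,193), where I expected it. The fingers closed on nothing because the lift began before they had shut and the arm had settled. I'll repeat with longer holds.

Converted, 8.9 cm is 0.1113, 8.8 cm is 0.11.

Call:
step_arm(
  plan=[4, 0.0025, 0.0025, 0, 0, 0, 0, 4, 0.0025, 0.0025, 0.05, 0, 0, 0, 4, 0.0025, 0.0025, 0.0875, 0, 0, 0, 4, 0.0025, 0.0025, 0.11, 0, 0, 0, 4, 0.0025, 0.0025, 0.1113, 0, 0, 0, 4, 0.0025, 0.0025, 0.1113, 0, 0, 0, 4, 0.0025, 0.0025, 0.1113, 0, 0, 0],
)

```text
time: 3.08
tool_pos: [0.4454, -0.3718, 0.0432]
orientation: [1.937, 2.471, -0.001]
wrist_force: [0.0, -0.3, -0.3]
grip_width: 0.04
grasp_force: 0.0
```

```bash
python3 -c "
from h import *
go(.4446,-.370,.041,28.3)"
```

```text
t 3.08 tcp [ 0.4454 -0.3718  0.0432] yaw 13.8 q6 0.41 tilt 0.12 grip 0.04
   shift cm [ 0.19 -0.03  0.22] wz -14.5 (or 165.5 )
```

Converted, 0.2 cm is 0.0025.

Call:
step_arm(
  plan=[4, 0.0025, 0, 0.0025, 0, 0, 0, 0, 0.0025, 0, 0.0025, 0, 0, 0, 0, 0.0025, 0, 0.0025, 0, 0, 0, 0, 0.0025, 0, 0.0025, 0, 0, 0, 0, 0.0025, 0, 0.0025, 0, 0, 0, 0, 0.0025, 0, 0.0025, 0, 0, 0],
)

```text
time: 3.82
tool_pos: [0.4443, -0.3691, 0.0398]
orientation: [1.938, 2.473, -0.0]
wrist_force: [0.2, -0.2, -0.2]
grip_width: 0.0001
grasp_force: 0.0
```

```bash
python3 -c "
from h import *
p,d=viewer.snapshot('wrist'); c=viewer.calibration('wrist'); cv2.imwrite('pics/w3.png',p)
W=cloud(c,d)
for z in (0.016,.044):
  P,_=cv2.projectPoints(np.array([[.4446,-.370,z]]),c['rvec'],c['tvec'],c['mtx'],None); print(P.ravel())
go(.4446,-.370,.041,28.3)
for v in range(160,400,16): print(v,[tuple((W[v,u]*1000).round().astype(int)) for u in (300,322,340)])
"
```

```text
[323.37523343 233.4224839 ]
[323.56708409 253.99717474]
t 3.88 tcp [ 0.4443 -0.3691  0.0398] yaw 13.8 q6 0.41 tilt 0.01 grip -0.0002
   shift cm [-0.09  0.01 -0.12] wz -14.5 (or 165.5 )
160 [(np.int64(420), np.int64(-332), np.int64(0)), (np.int64(434), np.int64(-329), np.int64(-1)), (np.int64(445), np.int64(-326), np.int64(0))]
176 [(np.int64(422), np.int64(-342), np.int64(-1)), (np.int64(436), np.int64(-338), np.int64(0)), (np.int64(447), np.int64(-336), np.int64(0))]
192 [(np.int64(425), np.int64(-352), np.int64(0)), (np.int64(438), np.int64(-349), np.int64(0)), (np.int64(450), np.int64(-346), np.int64(1))]
208 [(np.int64(427), np.int64(-361), np.int64(4)), (np.int64(440), np.int64(-354), np.int64(17)), (np.int64(452), np.int64(-356), np.int64(1))]
224 [(np.int64(429), np.int64(-367), np.int64(17)), (np.int64(442), np.int64(-363), np.int64(19)), (np.int64(453), np.int64(-362), np.int64(15))]
240 [(np.int64(432), np.int64(-378), np.int64(16)), (np.int64(441), np.int64(-359), np.int64(52)), (np.int64(456), np.int64(-371), np.int64(17))]
256 [(np.int64(432), np.int64(-365), np.int64(6
[... 580 characters left out ...]
nt64(120)), (np.int64(446), np.int64(-379), np.int64(85)), (np.int64(445), np.int64(-352), np.int64(119))]
336 [(np.int64(434), np.int64(-355), np.int64(125)), (np.int64(465), np.int64(-458), np.int64(0)), (np.int64(445), np.int64(-355), np.int64(122))]
352 [(np.int64(435), np.int64(-356), np.int64(129)), (np.int64(441), np.int64(-360), np.int64(123)), (np.int64(446), np.int64(-358), np.int64(124))]
368 [(np.int64(436), np.int64(-360), np.int64(130)), (np.int64(441), np.int64(-359), np.int64(129)), (np.int64(445), np.int64(-358), np.int64(130))]
384 [(np.int64(436), np.int64(-361), np.int64(134)), (np.int64(441), np.int64(-359), np.int64(134)), (np.int64(445), np.int64(-358), np.int64(134))]
```

View pics/w3.png

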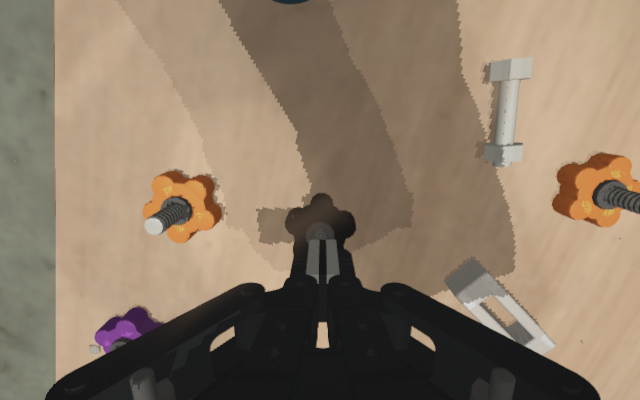

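```bash
python3 -c "
from h import *
p,d=viewer.snapshot('wrist'); c=viewer.calibration('wrist')
W=cloud(c,d)*1000
for v in range(212,262,4): print(v,*[W[v,u].round().astype(int).tolist() for u in (312,320,326,332)])
cv2.imwrite('pics/w4.png',cv2.resize(np.clip(p[190:300,270:376]*2.5,0,255).astype(np.uint8),None,fx=5,fy=5))
"
```

```text
212 [435, -358, 15] [439, -357, 17] [443, -356, 16] [446, -355, 16]
216 [435, -360, 16] [440, -360, 15] [443, -358, 16] [447, -358, 16]
220 [436, -363, 15] [441, -362, 15] [444, -361, 16] [448, -360, 15]
224 [436, -365, 17] [441, -363, 20] [444, -363, 18] [448, -363, 15]
228 [437, -367, 19] [441, -365, 20] [445, -364, 21] [449, -365, 17]
232 [437, -369, 20] [442, -366, 25] [445, -367, 20] [449, -366, 21]
236 [438, -370, 24] [442, -366, 30] [445, -367, 26] [450, -368, 21]
240 [436, -360, 52] [440, -359, 53] [443, -358, 52] [446, -357, 53]
244 [436, -360, 56] [440, -359, 57] [443, -358, 57] [446, -358, 56]
248 [437, -360, 61] [440, -359, 61] [443, -358, 61] [446, -358, 61]
252 [437, -360, 65] [440, -359, 65] [443, -358, 65] [445, -358, 65]
256 [437, -360, 70] [440, -359, 69] [443, -359, 68] [445, -358, 69]
260 [437, -360, 73] [440, -358, 75] [443, -359, 73] [445, -358, 73]
```

View pics/w4.png

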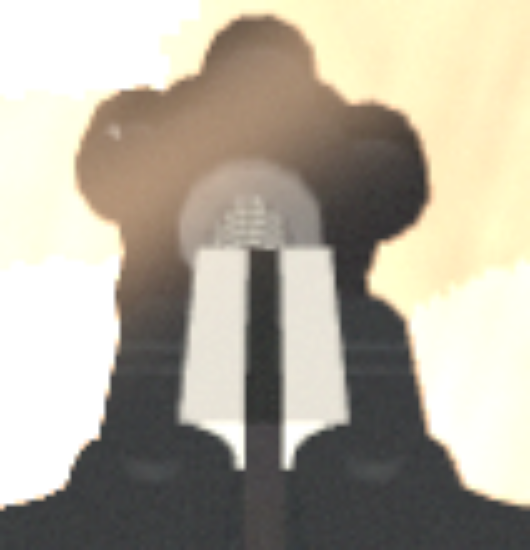

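The enlarged view shows both closed pads ending at about row 238, at z≈50 mm, above the 44 mm stud. So the real fingertips stand about 10 mm above the reported TCP, not 19 mm below it. I'll open and go 2.5 cm lower, watching the force.

Converted, 2.5 cm is 0.0313, 2 cm is 0.025.

Call:
step_arm(
  plan=[4, 0, 0, 0, 0, 0, 0, 4, 0, 0, 0, 0, 0, 0, 4, 0, 0, 0, 0, 0, 0, 4, 0, 0, 0.0125, 0, 0, 0, 4, 0, 0, 0.025, 0, 0, 0, 4, 0, 0, 0.0313, 0, 0, 0, 4, 0, 0, 0.0313, 0, 0, 0, 4, 0, 0, 0.0313, 0, 0, 0],
)

```text
time: 4.92
tool_pos: [0.4444, -0.3692, 0.015]
orientation: [1.938, 2.472, -0.0]
wrist_force: [0.3, 0.1, 0.2]
grip_width: 0.0398
grasp_force: 0.0
```

Call:
step_arm(
  plan=[0, 0, 0, 0, 0, 0, 0, 0, 0, 0, 0, 0, 0, 0, 0, 0, 0, 0, 0, 0, 0, 0, 0, 0, 0, 0, 0, 0, 0, 0, 0, 0, 0, 0, 0],
)

```text
time: 5.55
tool_pos: [0.4445, -0.3693, 0.0152]
orientation: [1.937, 2.472, -0.0]
wrist_force: [-0.5, 1.0, 5.2]
grip_width: 0.0083
grasp_force: 39.2
```

```bash
python3 -c "
from h import *
p,d=viewer.snapshot('wrist'); c=viewer.calibration('wrist')
go(.526,.063,.12,28.3)
W=cloud(c,d)*1000
for v in range(212,262,4): print(v,*[W[v,u].round().astype(int).tolist() for u in (306,312,322,332,338)])
"
```

```text
t 5.6 tcp [ 0.4445 -0.3693  0.0152] yaw 13.8 q6 0.41 tilt 0.05 grip 0.0083
   shift cm [ 40.02  18.25 -10.5 ] wz -14.5 (or 165.5 )
212 [431, -356, 0] [434, -355, 0] [439, -349, 16] [444, -348, 13] [449, -352, -1]
216 [432, -358, 1] [435, -355, 9] [439, -351, 17] [444, -350, 16] [450, -354, -1]
220 [432, -359, 5] [435, -355, 15] [440, -353, 16] [445, -352, 16] [448, -352, 14]
224 [432, -359, 12] [435, -357, 15] [440, -356, 15] [445, -354, 16] [449, -354, 15]
228 [433, -360, 15] [436, -359, 15] [441, -358, 16] [446, -356, 16] [449, -356, 15]
232 [433, -362, 15] [436, -361, 16] [441, -360, 16] [446, -358, 16] [449, -357, 17]
236 [434, -363, 17] [437, -363, 16] [442, -362, 16] [447, -360, 16] [450, -360, 16]
240 [434, -362, 26] [436, -360, 28] [442, -362, 20] [446, -358, 28] [449, -357, 29]
244 [434, -361, 32] [437, -360, 32] [443, -365, 19] [446, -358, 33] [448, -357, 33]
248 [434, -361, 37] [437, -360, 36] [443, -366, 22] [446, -358, 37] [448, -357, 36]
252 [434, -361, 41] [437, -360, 41] [443, -366, 27] [446, -358, 41] [448, -357, 41]
256 [434, -361, 44] [437, -360, 45] [443, -366, 31] [445, -358, 45] [448, -358, 44]
260 [435, -361, 48] [437, -360, 49] [443, -366, 36] [446, -359, 46] [448, -357, 49]
```

Converted, 33 cm is 0.4125, 10.5 cm is 0.1313, -14.5 degrees is -0.1611.

Call:
step_arm(
  plan=[0, 0, 0, -0.05, 0, 0, 0, 0, 0.0375, 0.0175, -0.1, 0, 0, 0, 0, 0.1, 0.045, -0.1125, 0, 0, -0.0333, 0, 0.1625, 0.075, -0.1125, 0, 0, -0.0667, 0, 0.225, 0.1025, -0.1125, 0, 0, -0.1, 0, 0.2875, 0.1313, -0.1125, 0, 0, -0.1333, 0, 0.35, 0.16, -0.1125, 0, 0, -0.1611, 0, 0.4125, 0.1875, -0.1125, 0, 0, -0.1611],
)

```text
time: 6.6
tool_pos: [0.5109, -0.011, 0.1044]
orientation: [-1.61, -2.698, 0.0]
wrist_force: [0.8, -0.3, -0.1]
grip_width: 0.008
grasp_force: 39.0
```

```bash
python3 -c "
from h import *
go(.5263,.063,.025,28.3)"
```

```text
t 6.6 tcp [ 0.5109 -0.011   0.1044] yaw 28.3 q6 0.8 tilt 0.02 grip 0.008
   shift cm [5.78 4.87 7.94] wz 0.0 (or -180.0 )
```

Converted, 5.7 cm is 0.0713, 4.8 cm is 0.06.

Call:
step_arm(
  plan=[0, 0.0375, 0.03, 0, 0, 0, 0, 0, 0.0713, 0.06, 0.0125, 0, 0, 0, 0, 0.0713, 0.06, 0.05, 0, 0, 0, 0, 0.0713, 0.06, 0.0563, 0, 0, 0, 0, 0.0713, 0.06, 0.0563, 0, 0, 0],
)

```text
time: 7.22
tool_pos: [0.526, 0.0598, 0.0598]
orientation: [-1.611, -2.696, 0.001]
wrist_force: [-0.7, -0.6, 0.5]
grip_width: 0.0083
grasp_force: 39.1
```

```bash
cat > look.py <<'E'
import sys
from h import *
p,d=viewer.snapshot('wrist'); cv2.imwrite('pics/%s.png'%sys.argv[1],p)
E
python3 -c "
from h import *
go(.5263,.063,.025,28.3)"; python3 look.py w5
```

```text
t 7.22 tcp [0.526  0.0598 0.0598] yaw 28.3 q6 0.94 tilt 0.05 grip 0.0083
   shift cm [0.26 0.18 3.48] wz -0.0 (or 180.0 )
```

View pics/w5.png

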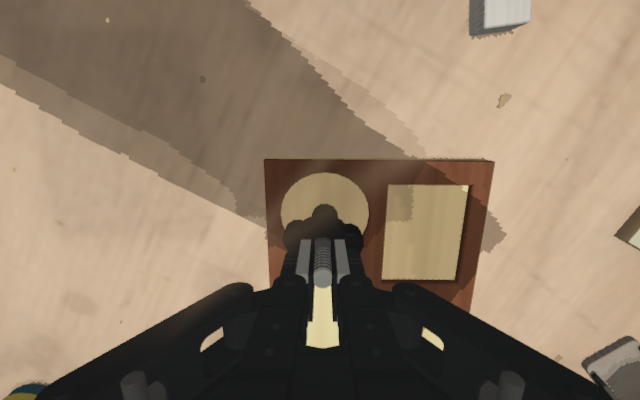

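The wrist view shows the star knob above the round pocket, whose rim spans u 281–369 with its top at v 172. The tray edges lie square to the image, so the yaw is right.

```bash
python3 -c "
from h import *
c=viewer.calibration('wrist')
print(px2w(c,325,172.5,.014).round(4),px2w(c,281,213,.014).round(4),px2w(c,369,213,.014).round(4))
go(.5263,.063,.025,28.3)"
```

```text
[0.512  0.0892 0.014 ] [0.4989 0.0502 0.014 ] [0.5519 0.0787 0.014 ]
t 7.28 tcp [0.5265 0.0597 0.0605] yaw 28.3 q6 0.94 tilt 0.03 grip 0.0083
   shift cm [0.3  0.14 3.55] wz -0.0 (or 180.0 )
```

Converted, 3.6 cm is 0.045, 3.2 cm is 0.04.

Call:
step_arm(
  plan=[0, 0.0038, 0.0013, 0.0125, 0, 0, 0, 0, 0.0038, 0.0013, 0.0275, 0, 0, 0, 0, 0.0038, 0.0013, 0.04, 0, 0, 0, 0, 0.0038, 0.0013, 0.045, 0, 0, 0, 0, 0.0038, 0.0013, 0.045, 0, 0, 0, 0, 0.0038, 0.0013, 0.045, 0, 0, 0, 3, 0.0038, 0.0013, 0.045, 0, 0, 0, 3, 0.0038, 0.0013, 0.045, 0, 0, 0],
)

```text
time: 8.28
tool_pos: [0.5259, 0.0632, 0.0239]
orientation: [1.61, 2.697, -0.0]
wrist_force: [-0.5, -0.3, 1.1]
grip_width: 0.0298
grasp_force: 0.0
```

```bash
python3 -c "
from h import *
go(.4435,.355,.14,133.5)
go(.403,.2254,.12,58.5)
go(.5775,-.3973,.11,57.4)"
```

```text
t 8.28 tcp [0.5259 0.0632 0.0239] yaw 28.3 q6 0.95 tilt 0.02 grip 0.0298
   shift cm [ 29.59   6.59 -11.62] wz 74.8 (or -105.2 )
t 8.28 tcp [0.5259 0.0632 0.0239] yaw 28.3 q6 0.95 tilt 0.02 grip 0.0298
   shift cm [20.1  -3.12 -9.62] wz -30.2 (or 149.8 )
t 8.28 tcp [0.5259 0.0632 0.0239] yaw 28.3 q6 0.95 tilt 0.02 grip 0.0298
   shift cm [-42.99 -17.3   -8.6 ] wz -29.1 (or 150.9 )
```

Converted, 20.1 cm is 0.2513, -9.6 cm is -0.12, -30 degrees is -0.3333.

Call:
step_arm(
  plan=[3, 0, 0, -0.05, 0, 0, 0, 3, 0, 0, -0.1, 0, 0, 0, 3, 0.05, -0.0075, -0.12, 0, 0, -0.0667, 3, 0.1125, -0.0175, -0.12, 0, 0, -0.1556, 3, 0.175, -0.0275, -0.12, 0, 0, -0.2444, 3, 0.2313, -0.0363, -0.12, 0, 0, -0.3333, 3, 0.2513, -0.0388, -0.12, 0, 0, -0.3333, 3, 0.2513, -0.0388, -0.12, 0, 0, -0.3333],
)

```text
time: 9.28
tool_pos: [0.403, 0.226, 0.1199]
orientation: [0.857, 3.022, 0.0]
wrist_force: [0.4, 0.1, -0.6]
grip_width: 0.0298
grasp_force: 0.0
```

```bash
python3 look.py w6; python3 -c "
from h import *
c=viewer.calibration('wrist')
P,_=cv2.projectPoints(np.array([[.403,.2254,.035]]),c['rvec'],c['tvec'],c['mtx'],None); print(P.ravel())
go(.403,.2254,.003,58.5)"
```

```text
[322.68857403 202.91100828]
t 9.32 tcp [0.4035 0.2253 0.1198] yaw 58.3 q6 0.78 tilt 0.04 grip 0.03
   shift cm [ 0.05 -0.02 11.68] wz -0.2 (or 179.8 )
```

View pics/w6.png

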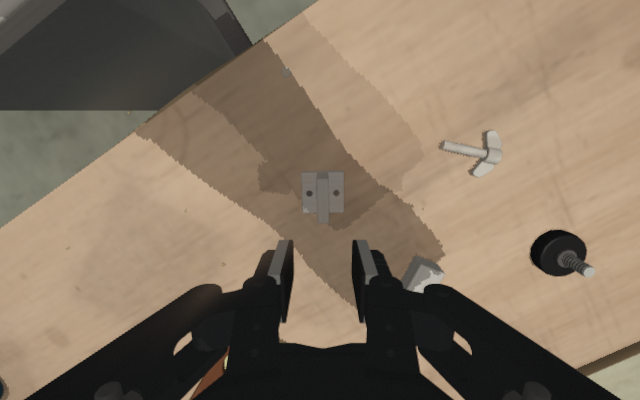

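The stop's plate top at (323,203) lies square between the fingers, exactly where predicted. Descend and grip.

Converted, 11.6 cm is 0.145, 11 cm is 0.1375.

Call:
step_arm(
  plan=[3, 0, 0, 0.0625, 0, 0, 0, 3, 0, 0, 0.1125, 0, 0, 0, 3, 0, 0, 0.1375, 0, 0, 0, 3, 0, 0, 0.145, 0, 0, 0, 3, 0, 0, 0.145, 0, 0, 0, 3, 0, 0, 0.145, 0, 0, 0, 0, 0, 0, 0.145, 0, 0, 0, 0, 0, 0, 0.145, 0, 0, 0],
)

```text
time: 10.32
tool_pos: [0.4039, 0.2256, 0.0047]
orientation: [0.857, 3.021, 0.001]
wrist_force: [-0.1, -0.2, 5.4]
grip_width: 0.0091
grasp_force: 39.9
```

Call:
step_arm(
  plan=[0, 0, 0, 0, 0, 0, 0, 0, 0, 0, 0, 0, 0, 0, 0, 0, 0, 0, 0, 0, 0],
)

```text
time: 10.7
tool_pos: [0.4039, 0.2257, 0.0047]
orientation: [0.857, 3.021, 0.001]
wrist_force: [-0.1, -0.6, 6.3]
grip_width: 0.0093
grasp_force: 40.0
```

```bash
python3 -c "
from h import *
go(.638,.002,.12,28.3)"
```

```text
t 10.7 tcp [0.4039 0.2257 0.0047] yaw 58.3 q6 0.78 tilt 0.1 grip 0.0093
   shift cm [-31.68  -6.73 -11.49] wz 30.0 (or -150.0 )
```

Converted, -31.7 cm is -0.3963, -26.5 cm is -0.3313, 30 degrees is 0.3333.

Call:
step_arm(
  plan=[0, 0, 0, -0.05, 0, 0, 0, 0, 0, 0, -0.1125, 0, 0, 0, 0, -0.0625, -0.0138, -0.1438, 0, 0, 0.0556, 0, -0.125, -0.0263, -0.1438, 0, 0, 0.1111, 0, -0.1938, -0.0413, -0.1438, 0, 0, 0.1667, 0, -0.2625, -0.0563, -0.1438, 0, 0, 0.2222, 0, -0.3313, -0.07, -0.1438, 0, 0, 0.2778, 0, -0.3963, -0.0838, -0.1438, 0, 0, 0.3333],
)

```text
time: 11.7
tool_pos: [0.6388, 0.0006, 0.1185]
orientation: [-1.614, -2.695, 0.0]
wrist_force: [0.7, -0.0, -0.3]
grip_width: 0.0088
grasp_force: 39.2
```

Converted, 5 cm is 0.0625, 3 cm is 0.0375.

Call:
step_arm(
  plan=[0, 0, 0, 0.0375, 0, 0, 0, 0, 0, 0, 0.0625, 0, 0, 0, 0, 0, 0, 0.0625, 0, 0, 0, 0, 0, 0, 0.0625, 0, 0, 0],
)

```text
time: 12.2
tool_pos: [0.6378, 0.0026, 0.0698]
orientation: [1.609, 2.697, 0.0]
wrist_force: [0.3, 0.7, -0.4]
grip_width: 0.0094
grasp_force: 39.3
```

```bash
python3 look.py w7; python3 -c "
from h import *
c=viewer.calibration('wrist')
Q=np.array([[-77,-62],[-23,-62],[-77,-8],[-23,-8]])/1e3; th=np.radians(118.3); R=np.array([[np.cos(th),-np.sin(th)],[np.sin(th),np.cos(th)]])
W=np.c_[Q@R.T+[.584,.0298],np.full(4,.014)]
P,_=cv2.projectPoints(W,c['rvec'],c['tvec'],c['mtx'],None); print(P.reshape(-1,2).round(0))
go(.638,.002,.0125,28.3)"
```

```text
[[360. 249.]
 [362. 178.]
 [287. 249.]
 [285. 178.]]
t 12.25 tcp [0.6382 0.0024 0.0703] yaw 28.4 q6 0.87 tilt 0.11 grip 0.0089
   shift cm [-0.02 -0.04  5.78] wz 0.1 (or -179.9 )
```

View pics/w7.png

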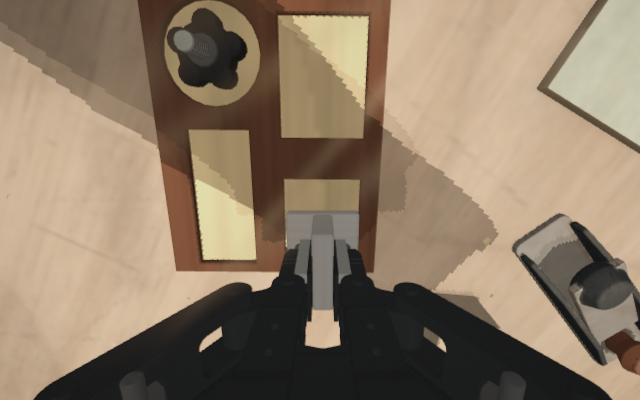

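The star knob lies in its pocket at (210,50). The square pocket's rim (u 285–360, top v 179) matches the prediction, so I'll set the stop down.

Converted, 5.7 cm is 0.0713, 5.2 cm is 0.065.

Call:
step_arm(
  plan=[0, 0, 0, 0.025, 0, 0, 0, 0, 0, 0, 0.05, 0, 0, 0, 0, 0, 0, 0.065, 0, 0, 0, 0, 0, 0, 0.0713, 0, 0, 0, 0, 0, 0, 0.0713, 0, 0, 0, 2.5, 0, 0, 0.0713, 0, 0, 0, 2.5, 0, 0, 0.0713, 0, 0, 0, 2.5, 0, 0, 0.0713, 0, 0, 0],
)

```text
time: 13.25
tool_pos: [0.6376, 0.002, 0.0115]
orientation: [-1.61, -2.697, 0.0]
wrist_force: [0.2, 0.2, -0.1]
grip_width: 0.0252
grasp_force: 0.0
```

```bash
python3 -c "
from h import *
go(.443,.356,.12,133.5)"
```

```text
t 13.25 tcp [0.6376 0.002  0.0115] yaw 28.3 q6 0.88 tilt 0.01 grip 0.0252
   shift cm [ 40.4   -0.34 -10.85] wz 74.8 (or -105.2 )
```

Converted, 35 cm is 0.4375, 29 cm is 0.3625, -60 degrees is -0.6667.

Call:
step_arm(
  plan=[4, 0, 0, -0.05, 0, 0, 0, 4, 0, 0, -0.1, 0, 0, 0, 5, 0.0625, 0, -0.1375, 0, 0, -0.1111, 6, 0.1375, 0, -0.1375, 0, 0, -0.2222, 6, 0.2125, 0, -0.1375, 0, 0, -0.3333, 6, 0.2875, 0, -0.1375, 0, 0, -0.4444, 6, 0.3625, 0, -0.1375, 0, 0, -0.5556, 6, 0.4375, 0, -0.1375, 0, 0, -0.6667],
)

```text
time: 14.25
tool_pos: [0.4707, 0.3117, 0.1218]
orientation: [0.037, 3.141, 0.0]
wrist_force: [0.5, 1.0, 0.4]
grip_width: 0.0602
grasp_force: 0.0
```

```bash
python3 -c "
from h import *
go(.443,.356,.12,133.5)"
```

```text
t 14.25 tcp [0.4707 0.3117 0.1218] yaw 88.6 q6 0.38 tilt 0.03 grip 0.0602
   shift cm [2.87 4.37 0.18] wz -44.9 (or 135.1 )
```

Converted, 4.4 cm is 0.055, 3 cm is 0.0375, -45 degrees is -0.5.

Call:
step_arm(
  plan=[6, 0.025, 0.0375, 0, 0, 0, -0.1111, 6, 0.035, 0.055, 0, 0, 0, -0.2222, 6, 0.035, 0.055, 0, 0, 0, -0.3333, 6, 0.035, 0.055, 0, 0, 0, -0.4444, 6, 0.035, 0.055, 0, 0, 0, -0.5, 6, 0.035, 0.055, 0, 0, 0, -0.5],
)

```text
time: 15.0
tool_pos: [0.4449, 0.3549, 0.1216]
orientation: [1.159, -2.92, 0.0]
wrist_force: [-0.2, 0.2, 0.1]
grip_width: 0.0602
grasp_force: 0.0
```

```bash
python3 look.py w8; python3 -c "
from h import *
c=viewer.calibration('wrist')
P,_=cv2.projectPoints(np.array([[.443,.356,.007],[.4223,.3359,.007],[.451,.3626,.007]]),c['rvec'],c['tvec'],c['mtx'],None); print(P.reshape(-1,2).round(0))
go(.443,.356,.0,133.5)"
```

```text
[[325. 194.]
 [324. 162.]
 [324. 204.]]
t 15.05 tcp [0.4449 0.3549 0.1216] yaw 133.2 q6 -0.31 tilt 0.01 grip 0.0605
   shift cm [ 0.06  0.21 12.16] wz -0.3 (or 179.7 )
```

View pics/w8.png

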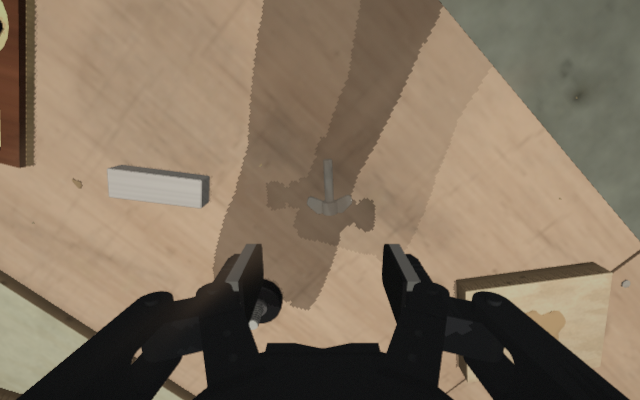

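The wing bolt lies with wings at (308,200)–(352,201) and shank tip (328,161), about 3 mm to the right of the estimate. Descend with that correction and narrow the fingers, then measure tip height.

Converted, 12 cm is 0.15, 11.5 cm is 0.1438.

Call:
step_arm(
  plan=[6, 0.0013, 0.005, 0.0625, 0, 0, 0, 5, 0.0013, 0.005, 0.1125, 0, 0, 0, 5, 0.0013, 0.005, 0.1438, 0, 0, 0, 4.6, 0.0013, 0.005, 0.15, 0, 0, 0, 4.6, 0.0013, 0.005, 0.15, 0, 0, 0, 4.6, 0.0013, 0.005, 0.15, 0, 0, 0],
)

```text
time: 15.8
tool_pos: [0.4425, 0.3576, 0.0033]
orientation: [-1.158, 2.918, 0.0]
wrist_force: [0.6, -0.5, 0.1]
grip_width: 0.0464
grasp_force: 0.0
```

```bash
python3 -c "
from h import *
p,d=viewer.snapshot('wrist'); c=viewer.calibration('wrist'); o=get_obs(); print(o['tool_pos'],o['grip_width'])
W=cloud(c,d)*1000
R=Ro.from_rotvec(o['orientation']).as_matrix(); L=(W-o['tool_pos']*1000)@R   # tool frame
for v in range(225,256,5): print(v,*[(u,*L[v,u].round().astype(int).tolist()) for u in range(260,390,8) if L[v,u,2]<3 and abs(L[v,u,0])<15 ])
cv2.imwrite('pics/w9.png',cv2.resize(np.clip(p[130:290,220:430]*1.8,0,255).astype(np.uint8),None,fx=3.5,fy=3.5))
"
```

```text
[0.44245226 0.3576436  0.00322513] 0.04611790196200963
225 (292, 14, -16, 3) (300, 13, -12, 3) (380, 14, 31, 3) (388, 14, 35, 3)
230 (284, 11, -21, 2) (324, 15, 1, -8) (332, 15, 5, -7) (364, 11, 22, 2)
235 (268, 8, -29, 3) (276, 8, -25, 3) (324, 12, 1, -7) (332, 11, 5, -6) (356, 8, 18, 2) (364, 8, 23, 3) (380, 8, 31, 2)
240 (260, 5, -34, 3) (292, 5, -16, 2) (308, 5, -8, 3) (324, 10, 1, -8) (332, 9, 5, -7) (372, 5, 27, 3)
245 (268, 12, -26, -18) (276, 9, -23, -13) (284, 2, -21, 3) (324, 7, 1, -8) (332, 6, 5, -7) (340, 2, 10, 3) (372, 11, 24, -18) (380, 12, 27, -19) (388, 2, 36, 2)
250 (260, 11, -29, -23) (268, 11, -25, -23) (276, 7, -23, -14) (284, -1, -21, 3) (300, -1, -12, 3) (324, 4, 1, -9) (332, 4, 5, -7) (364, -1, 23, 3) (372, 10, 23, -21) (380, 11, 27, -23)
255 (260, 11, -28, -28) (268, 11, -24, -28) (276, 4, -23, -14) (324, 1, 1, -7) (332, 0, 5, -6) (340, -4, 10, 3) (356, -1, 18, -4) (364, -4, 23, 2) (372, 9, 23, -23) (380, 11, 26, -28) (388, 11, 29, -28)
```

View pics/w9.png

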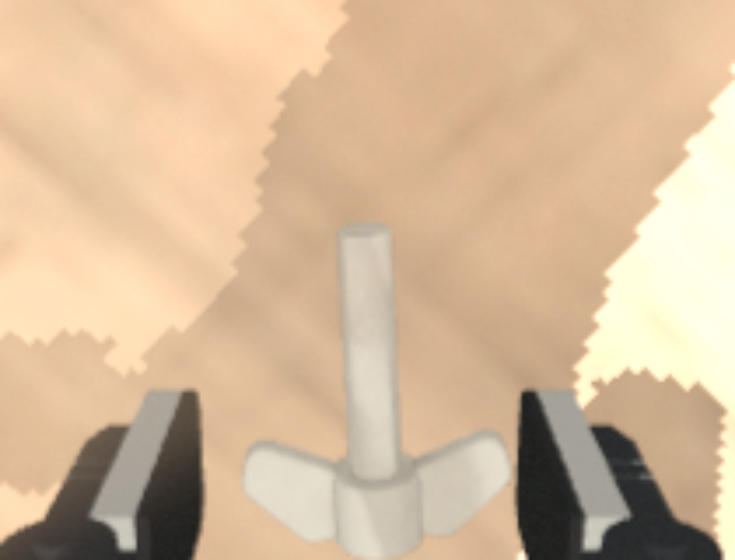

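The fingertips are 17 mm above the table here and the bolt is 3 mm to the right. I'll go 1 cm lower, centre, and close.

Converted, 1 cm is 0.0125, 0.5 cm is 0.0063.

Call:
step_arm(
  plan=[4.6, 0.0025, 0.0038, 0.0063, 0, 0, 0, 4.6, 0.0025, 0.0038, 0.0125, 0, 0, 0, 4.6, 0.0025, 0.0038, 0.0125, 0, 0, 0, 4, 0.0025, 0.0038, 0.0125, 0, 0, 0, 2, 0.0025, 0.0038, 0.0125, 0, 0, 0, 2, 0.0025, 0.0038, 0.0125, 0, 0, 0, 2, 0.0025, 0.0038, 0.0125, 0, 0, 0, 2, 0.0025, 0.0038, 0.0125, 0, 0, 0],
  force=25,
)

```text
time: 16.85
tool_pos: [0.4381, 0.358, -0.008]
orientation: [-1.159, 2.919, -0.0]
wrist_force: [-0.3, 1.0, 0.9]
grip_width: 0.0375
grasp_force: 25.2
```

```bash
python3 -c "
from h import *
go(.597,.078,.1,28.3)"
```

```text
t 16.85 tcp [ 0.4381  0.358  -0.008 ] yaw 133.3 q6 -0.3 tilt 0.02 grip 0.0375
   shift cm [  7.65 -31.27 -10.8 ] wz -75.0 (or 105.0 )
```

Converted, -31.2 cm is -0.39, -10.8 cm is -0.135, 70 degrees is 0.7778.

Call:
step_arm(
  plan=[2, 0, 0, -0.05, 0, 0, 0, 2, 0, 0, -0.1, 0, 0, 0.1111, 2, 0.0125, -0.0625, -0.135, 0, 0, 0.2222, 2, 0.0313, -0.125, -0.135, 0, 0, 0.3333, 2, 0.05, -0.1875, -0.135, 0, 0, 0.4444, 2, 0.0625, -0.25, -0.135, 0, 0, 0.5556, 2, 0.0788, -0.3125, -0.135, 0, 0, 0.6667, 2, 0.0963, -0.39, -0.135, 0, 0, 0.7778],
)

```text
time: 17.85
tool_pos: [0.5958, 0.0779, 0.0997]
orientation: [-0.732, -3.055, -0.0]
wrist_force: [0.7, 0.6, -0.8]
grip_width: 0.0375
grasp_force: 25.2
```

```bash
python3 -c "
from h import *
go(.597,.078,.05,28.3)"
```

```text
t 17.85 tcp [0.5958 0.0779 0.0997] yaw 63.0 q6 0.38 tilt 0.02 grip 0.0375
   shift cm [-0.1   0.06  4.97] wz 34.7 (or -145.3 )
```

Converted, 4 cm is 0.05, 2 cm is 0.025, 35 degrees is 0.3889.

Call:
step_arm(
  plan=[2, 0, 0, 0, 0, 0, 0.1111, 2, 0, 0, 0.0125, 0, 0, 0.2222, 2, 0, 0, 0.025, 0, 0, 0.3333, 2, 0, 0, 0.05, 0, 0, 0.3889, 2, 0, 0, 0.05, 0, 0, 0.3889, 2, 0, 0, 0.05, 0, 0, 0.3889],
)

```text
time: 18.6
tool_pos: [0.5956, 0.0791, 0.0604]
orientation: [1.608, 2.699, 0.0]
wrist_force: [-0.6, 1.2, -0.3]
grip_width: 0.0375
grasp_force: 25.2
```

```bash
python3 look.py w10; python3 -c "
from h import *
c=viewer.calibration('wrist')
Q=np.array([[5,-63],[79,-63],[5,-7],[79,-7]])/1e3; th=np.radians(118.3); R=np.array([[np.cos(th),-np.sin(th)],[np.sin(th),np.cos(th)]])
W=np.c_[Q@R.T+[.584,.0298],np.full(4,.014)]
P,_=cv2.projectPoints(W,c['rvec'],c['tvec'],c['mtx'],None); print(P.reshape(-1,2).round(0))
go(.597,.078,.0,28.3)"
```

```text
[[364. 262.]
 [368. 160.]
 [286. 262.]
 [282. 160.]]
t 18.65 tcp [0.5959 0.079  0.0607] yaw 28.4 q6 0.99 tilt 0.06 grip 0.0376
   shift cm [-0.14  0.04  6.07] wz 0.1 (or -179.9 )
```

View pics/w10.png

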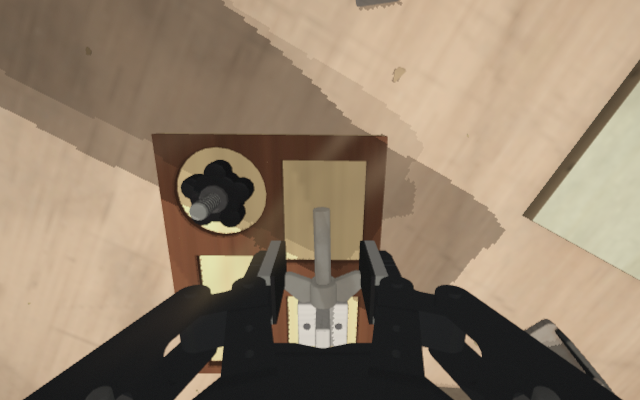

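The bolt at u 322 is centred over the oblong pocket (u 283–367, top v 160), and the stop sits in its own pocket below. I'll lower it and release about 2 mm above the floor so the tips clear the tray rim.

Converted, 5.8 cm is 0.0725, 5.3 cm is 0.0663.

Call:
step_arm(
  plan=[2, -0.0013, 0.0013, 0.025, 0, 0, 0, 2, -0.0013, 0.0013, 0.05, 0, 0, 0, 2, -0.0013, 0.0013, 0.0663, 0, 0, 0, 2, -0.0013, 0.0013, 0.0725, 0, 0, 0, 2, -0.0013, 0.0013, 0.0725, 0, 0, 0, 2, -0.0013, 0.0013, 0.0725, 0, 0, 0, 5, -0.0013, 0.0013, 0.0725, 0, 0, 0, 5, -0.0013, 0.0013, 0.0725, 0, 0, 0],
)

```text
time: 19.65
tool_pos: [0.5969, 0.0784, 0.0021]
orientation: [1.61, 2.697, -0.001]
wrist_force: [-1.3, -1.9, 1.0]
grip_width: 0.0442
grasp_force: 25.3
```

```bash
python3 -c "
from h import *
go(.5775,-.3973,.12,57.4)"
```

```text
t 19.65 tcp [0.5969 0.0784 0.0021] yaw 28.3 q6 0.99 tilt 0.04 grip 0.0442
   shift cm [-40.96 -24.27 -11.76] wz -29.1 (or 150.9 )
```

Call:
step_arm(
  plan=[5, 0, 0, 0, 0, 0, 0, 5, 0, 0, 0, 0, 0, 0],
)

```text
time: 19.9
tool_pos: [0.5969, 0.0784, 0.0021]
orientation: [1.61, 2.697, -0.001]
wrist_force: [-1.8, -3.4, 3.5]
grip_width: 0.0443
grasp_force: 25.6
```

The fingers opened to 44 mm and then met the pocket walls, so the bolt is released. Lift straight up.

Converted, -11.8 cm is -0.1475, -7 cm is -0.0875.

Call:
step_arm(
  plan=[4.2, 0, 0, 0, 0, 0, 0, 4.2, 0, 0, -0.0125, 0, 0, 0, 4.2, 0, 0, -0.0375, 0, 0, 0, 4.2, 0, 0, -0.0875, 0, 0, 0, 4.2, 0, 0, -0.1475, 0, 0, 0, 4.2, 0, 0, -0.1475, 0, 0, 0],
  force=40,
)

```text
time: 20.65
tool_pos: [0.6, 0.0786, 0.1262]
orientation: [1.606, 2.691, 0.007]
wrist_force: [0.1, 0.1, -0.4]
grip_width: 0.042
grasp_force: 0.0
```

```bash
python3 look.py w11; python3 -c "
from h import *
go(.5775,-.3973,.12,57.4)"
```

```text
t 20.7 tcp [0.5987 0.0787 0.1233] yaw 28.3 q6 0.99 tilt 0.31 grip 0.0417
   shift cm [-40.89 -24.45   0.34] wz -29.1 (or 150.9 )
```

View pics/w11.png

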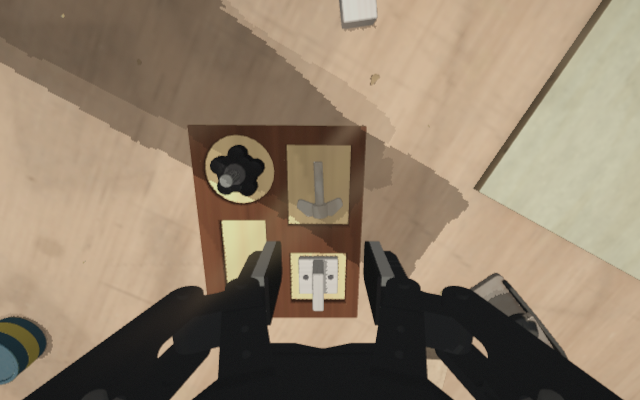

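The wing bolt, stop and star knob all lie in their pockets: (320,190), (318,278) and (238,170). I've used up the picture allowance by my count, so for the bar I'll work from depth numbers.

Converted, -40.9 cm is -0.5113, -24.3 cm is -0.3038, -29 degrees is -0.3222.

Call:
step_arm(
  plan=[4.2, -0.05, -0.03, 0, 0, 0, 0, 4.2, -0.125, -0.0738, 0, 0, 0, -0.0556, 4.2, -0.2, -0.1188, 0, 0, 0, -0.1111, 4.2, -0.275, -0.1625, 0, 0, 0, -0.1667, 4.2, -0.35, -0.2075, 0, 0, 0, -0.2222, 4.2, -0.4125, -0.245, 0, 0, 0, -0.2778, 4.2, -0.475, -0.2825, 0, 0, 0, -0.3222, 4.2, -0.5113, -0.3038, 0, 0, 0, -0.3222],
)

```text
time: 21.7
tool_pos: [0.5761, -0.3986, 0.1189]
orientation: [-0.883, -3.014, -0.001]
wrist_force: [-0.2, 0.3, 0.6]
grip_width: 0.042
grasp_force: 0.0
```

Call:
step_arm(
  plan=[4.2, 0, 0, 0, 0, 0, 0, 4.2, 0, 0, 0, 0, 0, 0, 4.2, 0, 0, 0, 0, 0, 0],
)

```text
time: 22.08
tool_pos: [0.5772, -0.3953, 0.1198]
orientation: [-0.882, -3.015, -0.0]
wrist_force: [1.3, -0.6, -0.1]
grip_width: 0.0418
grasp_force: 0.0
```

```bash
python3 -c "
from h import *
p,d=viewer.snapshot('wrist'); c=viewer.calibration('wrist'); W=cloud(c,d)
m=(W[...,2]>.014)&(W[...,2]<.026)&(np.hypot(W[...,0]-.5775,W[...,1]+.3973)<.055)
P=W[m][:,:2]*1000; print(len(P),np.median(W[m][:,2]))
r=cv2.minAreaRect(P.astype(np.float32)); b=cv2.boxPoints(r); print(r); e=max((b[1]-b[0],b[2]-b[1]),key=np.linalg.norm); print('long yaw',np.degrees(np.arctan2(e[1],e[0])))
vv,uu=np.where(m); print(uu.min(),uu.max(),vv.min(),vv.max())
go(.5775,-.3973,.0,57.4)"
```

```text
2118 0.020146152668530225
((578.0243530273438, -400.5718688964844), (25.988725662231445, 80.36600494384766), 58.7159538269043)
long yaw -31.28405
302 333 155 244
t 22.12 tcp [ 0.5773 -0.3953  0.12  ] yaw 57.4 q6 -0.22 tilt 0.01 grip 0.0422
   shift cm [-0.12 -0.16 12.  ] wz 0.0 (or -180.0 )
```

Depth gives a clean 26×80 mm rectangle centred at (0.578, −0.4006). I'll correct by −0.35, −0.4 cm and −1.3°, then descend and grip.

Converted, 12.1 cm is 0.1513, -0.35 cm is -0.0044, -1.3 degrees is -0.0144.

Call:
step_arm(
  plan=[4.2, -0.0044, -0.005, 0.05, 0, 0, -0.0144, 4.2, -0.0044, -0.005, 0.1, 0, 0, -0.0144, 4.2, -0.0044, -0.005, 0.1375, 0, 0, -0.0144, 4.2, -0.0044, -0.005, 0.1513, 0, 0, -0.0144, 4.2, -0.0044, -0.005, 0.1513, 0, 0, -0.0144, 4.2, -0.0044, -0.005, 0.1513, 0, 0, -0.0144, 0, -0.0044, -0.005, 0.1513, 0, 0, -0.0144, 0, -0.0044, -0.005, 0.1513, 0, 0, -0.0144],
  force=50,
)

```text
time: 23.12
tool_pos: [0.5786, -0.4028, 0.0008]
orientation: [0.849, 3.022, -0.002]
wrist_force: [0.1, 0.5, 6.3]
grip_width: 0.0247
grasp_force: 50.1
```

Call:
step_arm(
  plan=[0, 0, 0, 0, 0, 0, 0, 0, 0, 0, 0, 0, 0, 0, 0, 0, 0, 0, 0, 0, 0],
)

```text
time: 23.5
tool_pos: [0.5787, -0.4028, 0.0008]
orientation: [0.849, 3.022, -0.002]
wrist_force: [0.2, 1.5, 6.9]
grip_width: 0.0248
grasp_force: 50.1
```

```bash
python3 -c "
from h import *
go(.5704,-.0216,.1,28.3)"
```

```text
t 23.5 tcp [ 0.5787 -0.4028  0.0008] yaw 58.6 q6 -0.25 tilt 0.17 grip 0.0248
   shift cm [ 20.53  32.11 -10.  ] wz 30.3 (or -149.7 )
```

Converted, 28.2 cm is 0.3525, 23.5 cm is 0.2938, 30.3 degrees is 0.3367.

Call:
step_arm(
  plan=[0, 0, 0, -0.05, 0, 0, 0, 0, 0, 0, -0.1, 0, 0, 0, 0, 0.0375, 0.0588, -0.125, 0, 0, 0.0556, 0, 0.075, 0.1175, -0.125, 0, 0, 0.1111, 0, 0.1125, 0.1763, -0.125, 0, 0, 0.1667, 0, 0.15, 0.235, -0.125, 0, 0, 0.2222, 0, 0.1875, 0.2938, -0.125, 0, 0, 0.2778, 0, 0.225, 0.3525, -0.125, 0, 0, 0.3367],
)

```text
time: 24.5
tool_pos: [0.5708, -0.0658, 0.0993]
orientation: [1.614, 2.694, 0.0]
wrist_force: [0.8, 0.7, -0.7]
grip_width: 0.0247
grasp_force: 49.4
```

Call:
step_arm(
  plan=[0, 0, 0, 0, 0, 0, 0, 0, 0, 0, 0, 0, 0, 0, 0, 0, 0, 0, 0, 0, 0],
)

```text
time: 24.88
tool_pos: [0.571, -0.0686, 0.0989]
orientation: [1.612, 2.696, -0.0]
wrist_force: [-0.0, -0.8, -0.1]
grip_width: 0.0243
grasp_force: 49.4
```

```bash
python3 -c "
from h import *
p,d=viewer.snapshot('wrist'); c=viewer.calibration('wrist'); W=cloud(c,d)
# pale long pocket: fit visible pale pixels around expected spot
h=cv2.cvtColor(p,cv2.COLOR_BGR2HSV); 
o=get_obs(); R=Ro.from_rotvec(o['orientation']).as_matrix(); L=(W-o['tool_pos'])@R*1000
print('bar rel tool', )
m=(L[...,2]>-25)&(L[...,2]<8)&(abs(L[...,1])<16)&(abs(L[...,0])<50); P=L[m]; print(len(P),P.min(0),P.max(0))
m=(W[...,2]>.004)&(W[...,2]<.0105)&(np.hypot(W[...,0]-.5704,W[...,1]+.0216)<.055); print('floor px',m.sum(), np.median(W[m],0) if m.any() else '')
if m.sum()>50: print(cv2.minAreaRect((W[m][:,:2]*1000).astype(np.float32)))
go(.5704,-.0216,.009,28.3)"
```

```text
bar rel tool
7425 [-38.86512465 -15.95856742 -24.9554551 ] [41.8699108  15.95200726  1.04469717]
floor px 6296 [ 0.5679919  -0.01081111  0.00802151]
((585.062744140625, -14.282829284667969), (74.7686767578125, 98.87028503417969), 28.317340850830078)
t 24.93 tcp [ 0.571  -0.0686  0.0988] yaw 28.2 q6 0.73 tilt 0.01 grip 0.0245
   shift cm [4.17 2.18 8.98] wz -0.1 (or 179.9 )
```

```bash
python3 -c "
from h import *
p,d=viewer.snapshot('wrist'); c=viewer.calibration('wrist'); W=cloud(c,d)
th=np.radians(118.3); R=np.array([[np.cos(th),-np.sin(th)],[np.sin(th),np.cos(th)]])
T=(W[...,:2]-[.584,.0298])@R*1000
m=(W[...,2]>.005)&(W[...,2]<.0105)&(T[...,1]>5)&(T[...,1]<65)&(T[...,0]<18)&(T[...,0]>-92)
P=T[m]; print(len(P)); print(np.percentile(P,[.5,50,99.5],axis=0)); r=cv2.minAreaRect(P.astype(np.float32)); print(r)
m=(W[...,2]>.0125)&(W[...,2]<.0165)&(abs(T[...,0])<105)&(abs(T[...,1])<85)
P=T[m]; print(len(P)); print(np.percentile(P,[.3,99.7],axis=0)); print(cv2.minAreaRect(P.astype(np.float32)))
go(.5704,-.0216,.009,28.3)"
```

```text
5767
[[-87.68944578  15.48681261]
 [-27.67592588  33.29989246]
 [  9.64821962  57.35257012]]
((-39.219215393066406, 36.49531555175781), (42.297080993652344, 98.70601654052734), 89.53778839111328)
20891
[[-94.96888685 -73.53279151]
 [ 62.53538461  76.0706491 ]]
((-15.956108093261719, 1.1183929443359375), (150.8907012939453, 159.29087829589844), 89.63175964355469)
t 24.98 tcp [ 0.5709 -0.0686  0.0988] yaw 28.2 q6 0.73 tilt 0.01 grip 0.0243
   shift cm [4.16 2.18 8.98] wz -0.1 (or 179.9 )
```

The depth fit of the long pocket (42×99 mm) gives its centre at (0.5705, −0.022), as expected. Lower the bar and release.

Converted, 6 cm is 0.075, 4 cm is 0.05.

Call:
step_arm(
  plan=[0, 0.025, 0.0138, 0, 0, 0, 0, 0, 0.05, 0.0263, 0.0125, 0, 0, 0, 0, 0.05, 0.0263, 0.05, 0, 0, 0, 0, 0.05, 0.0263, 0.075, 0, 0, 0, 0, 0.05, 0.0263, 0.075, 0, 0, 0, 0, 0.05, 0.0263, 0.075, 0, 0, 0],
)

```text
time: 25.72
tool_pos: [0.5709, -0.0228, 0.0396]
orientation: [1.611, 2.696, 0.0]
wrist_force: [1.1, -0.5, 0.0]
grip_width: 0.0246
grasp_force: 49.4
```

```bash
python3 -c "
from h import *
go(.5712,-.0233,.009,28.1)"
```

```text
t 25.73 tcp [ 0.5709 -0.0228  0.0396] yaw 28.3 q6 0.81 tilt 0.05 grip 0.0246
   shift cm [-0.05  0.    3.06] wz 0.2 (or -179.8 )
```

Converted, 3 cm is 0.0375, 2.9 cm is 0.0363.

Call:
step_arm(
  plan=[0, 0, 0, 0.015, 0, 0, 0, 0, 0, 0, 0.0288, 0, 0, 0, 0, 0, 0, 0.0363, 0, 0, 0, 0, 0, 0, 0.0375, 0, 0, 0, 0, 0, 0, 0.0375, 0, 0, 0, 3.4, 0, 0, 0.0375, 0, 0, 0, 3.4, 0, 0, 0.0375, 0, 0, 0, 3.4, 0, 0, 0.0375, 0, 0, 0],
)

```text
time: 26.72
tool_pos: [0.5704, -0.0223, 0.0088]
orientation: [1.61, 2.697, -0.0]
wrist_force: [0.5, 0.1, 0.9]
grip_width: 0.0338
grasp_force: 0.0
```

Converted, -14 cm is -0.175, -10 cm is -0.125.

Call:
step_arm(
  plan=[3.4, 0, 0, -0.0125, 0, 0, 0, 3.4, 0, 0, -0.05, 0, 0, 0, 3.4, -0.0375, -0.0375, -0.125, 0, 0, 0, 3.4, -0.1, -0.075, -0.175, 0, 0, 0, 3.4, -0.1, -0.075, -0.175, 0, 0, 0, 3.4, -0.1, -0.075, -0.175, 0, 0, 0],
)

```text
time: 27.48
tool_pos: [0.5559, -0.1219, 0.1496]
orientation: [1.612, 2.695, 0.0]
wrist_force: [0.2, 0.4, -1.1]
grip_width: 0.0337
grasp_force: 0.0
```

```bash
python3 -c "
from h import *
p0=np.load('top0.npz')['p']
th=np.radians(118.1); R=np.array([[np.cos(th),-np.sin(th)],[np.sin(th),np.cos(th)]])
p,d=viewer.snapshot('wrist'); c=viewer.calibration('wrist'); W=cloud(c,d); np.savez('fin.npz',p=p,d=d)
T=np.dstack([(W[...,:2]-[.584,.0298])@R*1000,W[...,2]*1000])
for n,(x,y),(a,b) in [('bar',(-39,35),(24,32)),('stop',(-50,-35),(13,19)),('stopPlate',(-50,-35),(38,47)),('wing',(42,-35),(12,26)),('starhead',(56,35),(20,27.5)),('stud',(56,35),(48,56))]:
  m=(abs(T[...,0]-x)<48)&(abs(T[...,1]-y)<33)&(T[...,2]>a)&(T[...,2]<b)&((T[...,0]-x)**2>-1)
  P=T[m]; print(n,len(P),(np.percentile(P,[1,50,99],axis=0).round(1).tolist() if len(P)>5 else ''))
  if len(P)>5: print('   ',cv2.minAreaRect(P[:,:2].astype(np.float32)))
go(.5712,-.0233,.009,28.1)
t,_=viewer.snapshot('top')
g=cv2.absdiff(t,p0).max(2)
for n,u,v in [('solid',221,188),('round',174,180),('hex',400,187),('tin',385,235)]: print(n,(g[v-14:v+15,u-14:u+15]>45).sum())
"
```

```text
bar 2376 [[-75.5, 24.6, 24.5], [-32.2, 37.4, 26.7], [2.9, 50.1, 28.5]]
    ((-36.11359786987305, 37.27549362182617), (79.2117919921875, 26.541839599609375), 0.5267752408981323)
stop 2252 [[-92.6, -67.4, 13.0], [-39.7, -26.3, 13.7], [-2.7, -2.5, 18.1]]
    ((-47.78416061401367, -34.974369049072266), (91.5822982788086, 65.99799346923828), 0.08437500894069672)
stopPlate 673 [[-64.8, -37.9, 38.2], [-45.0, -32.2, 41.6], [-27.5, -27.8, 43.6]]
    ((-46.136474609375, -33.025726318359375), (37.749488830566406, 10.774487495422363), 0.2522009313106537)
wing 2514 [[-5.9, -67.7, 12.0], [17.2, -34.5, 13.6], [38.9, -2.5, 21.2]]
    ((17.127492904663086, -35.01288986206055), (46.241981506347656, 65.97777557373047), 0.02785409241914749)
starhead 15 [[36.6, 25.2, 20.0], [37.0, 28.5, 21.1], [37.7, 31.8, 22.7]]
    ((37.124446868896484, 28.489707946777344), (1.1158989667892456, 6.837534427642822), 0.4605892300605774)
stud 0 
t 27.52 tcp [ 0.5554 -0.1207  0.1483] yaw 28.3 q6 0.63 tilt 0.04 grip 0.0342
   shift cm [ 7.82  6.01 13.93] wz 0.2 (or -179.8 )
solid 0
round 0
hex 0
tin 0
```

```bash
python3 -c "
from h import *
F=np.load('fin.npz'); c=viewer.calibration('wrist'); W=cloud(c,F['d'])
th=np.radians(118.1); R=np.array([[np.cos(th),-np.sin(th)],[np.sin(th),np.cos(th)]])
T=np.dstack([(W[...,:2]-[.584,.0298])@R*1000,W[...,2]*1000]); x,y,z=T[...,0],T[...,1],T[...,2]
def fit(n,m):
  P=T[m]; A=np.c_[P[:,:2]-P[:,:2].mean(0),np.ones(len(P))]
  for _ in range(3):
    s,*_=np.linalg.lstsq(A,P[:,2],rcond=None); r=P[:,2]-A@s; k=abs(r)<1; P,A=P[k],A[k]
  print(n,len(P),'slope',s[:2].round(3),'z',s[2].round(2))
fit('bar',(abs(x+36)<37)&(abs(y-37.3)<12)&(z>22)&(z<31))
fit('foot',(abs(x+46)<17)&(abs(y+33)<17)&(z>12)&(z<19))
fit('plate',(abs(x+46)<18)&(abs(y+33)<5)&(z>38)&(z<47))
fit('rim',(abs(x+40)<48)&(abs(y-2)<5)&(z>11)&(z<16.5))
fit('rim2',(abs(y)<60)&(abs(x+92)<2)&(z>11)&(z<16.5))
"
```

```text
bar 1565 slope [0.004 0.003] z 26.09
foot 407 slope [-0.005 -0.046] z 14.32
plate 431 slope [ 0.009 -0.023] z 40.91
rim 1028 slope [ 0.002 -0.01 ] z 12.14
rim2 310 slope [-0.054  0.001] z 11.94
```

Converted, 11 cm is 0.1375, 8 cm is 0.1.

Call:
step_arm(
  plan=[3.4, 0.0688, 0.05, 0, 0, 0, 0, 3.4, 0.1375, 0.1, 0, 0, 0, 0, 3.4, 0.1375, 0.1, 0, 0, 0, 0, 3.4, 0.1375, 0.1, 0, 0, 0, 0, 3.4, 0.1375, 0.1, 0, 0, 0, 0],
)

```text
time: 28.2
tool_pos: [0.5734, 0.013, 0.1482]
orientation: [-1.611, -2.696, 0.001]
wrist_force: [0.8, -0.5, -0.0]
grip_width: 0.0341
grasp_force: 0.0
```

```bash
python3 -c "
from h import *
p,d=viewer.snapshot('wrist'); c=viewer.calibration('wrist'); W=cloud(c,d)
th=np.radians(118.1); R=np.array([[np.cos(th),-np.sin(th)],[np.sin(th),np.cos(th)]])
T=np.dstack([(W[...,:2]-[.584,.0298])@R*1000,W[...,2]*1000]); x,y,z=T[...,0],T[...,1],T[...,2]
def fit(n,m):
  P=T[m]; A=np.c_[P[:,:2]-P[:,:2].mean(0),np.ones(len(P))]
  for _ in range(3):
    s,*_=np.linalg.lstsq(A,P[:,2],rcond=None); r=P[:,2]-A@s; k=abs(r)<1.5; P,A=P[k],A[k]
  print(n,len(P),'slope',s[:2].round(3),'z',s[2].round(2),'c',P[:,:2].mean(0).round(1),np.percentile(P[:,:2],[1,99],axis=0).round(1).tolist())
fit('rim',(abs(x)<90)&(abs(y+2)<3.5)&(z>11)&(z<16.5))
fit('floorwing',(abs(x-42)<33)&(abs(y+35)<25)&(z>5)&(z<10))
fit('head',(np.hypot(x-56,y-35)<25)&(z>20)&(z<27))
fit('stud',(np.hypot(x-56,y-35)<15)&(z>49)&(z<55))
m=(abs(x-42)<34)&(abs(y+35)<25)&(z>11); P=T[m]; print(cv2.minAreaRect(P[:,:2].astype(np.float32)),np.percentile(P[:,2],[1,25,50,75,99]))
for a in range(10,76,6):
  q=P[(abs(P[:,0]-a)<3)&(abs(P[:,1]+35)<5)]; print(a,len(q),np.percentile(q[:,2],90).round(1) if len(q) else '')
"
```

```text
rim 1321 slope [-0.001  0.002] z 14.28 c [ 8.3 -2. ] [[-88.0, -5.4], [88.9, 1.4]]
floorwing 2786 slope [-0.  0.] z 8.31 c [ 47.2 -34.5] [[9.6, -59.6], [74.4, -10.4]]
head 1248 slope [0.002 0.003] z 24.17 c [55.6 35.7] [[36.6, 14.9], [76.0, 55.6]]
stud 116 slope [-0.002  0.023] z 52.1 c [55.3 35.9] [[50.7, 31.7], [59.8, 40.3]]
((35.48553466796875, -38.78990936279297), (38.03050231933594, 49.4984245300293), 67.56022644042969) [14.48165322 17.15105087 18.0205102  19.24387449 22.80964029]
10 0 
16 55 22.6
22 73 22.6
28 65 21.1
34 49 20.0
40 56 19.8
46 63 19.7
52 60 19.3
58 59 19.6
64 24 19.6
70 0
```

All four parts lie flat and centred: the head top is at 24 mm, the shank is level and the bar top at 28 mm. The bystanders are unmoved. Handing in.

```bash
python3 -c "
from bench import arm
print(arm.job_done())"
```

```text
the job is handed in; nothing more can be done
None
```

The kit is packed and handed in: slotted bar, star knob, fence stop and wing bolt each measured flat in their pockets, the four non-kit parts unmoved, about 28 s used; I viewed 15 pictures, one over the limit of 14, and the hand-in returned no verdict.

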